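# Release a brass fitting from a spring-centred feeder gate and ease the lever back

### The arm

A 6-joint arm with a two-finger parallel gripper is mounted at the origin on the work surface. World frame = base frame: x ahead of the robot, y to its left, z up, the work surface at z = 0. Lengths are in mm, angles in degrees, forces in N, time in s.
With the tool pointing down it reaches from about 350 to 850 mm from the base axis. Payload 8.1 kg.
Tool frame: the origin (TCP) lies midway between the tips of the shut fingers; the grasp point (between the pads) lies 19 mm behind it; z points along the fingers, y is the direction in which the jaws open and shut (so a half turn about z gives the same grasp; the last joint's range is limited). The gripper opens to 85 mm and grips with 20 to 120 N. Pads are 22 mm wide; open, the fingers measure 114 mm over their backs; the gripper's body (76 mm by 85 mm) begins 54 mm behind the grasp point. The pads swing forward as they close: fully open they stand 13 mm farther back than shut.
Start: joints at [-76.169, 7.471, 85.268, -0, 87.261, -4.893], TCP at [192.628, -568.242, 192.492] pointing down, gripper open.
Joint ranges: [-169.43, 169.43], [-51.17, 129.36], [1.28, 143.12], [-76.62, 256.62], [0, 156.53], [-152.29, 152.29]. Speed limits (degrees/s): [136.94, 136.94, 159.86, 180, 180, 180].

### API

Orientations are given as [roll, pitch, yaw] about the fixed x, y, z axes, in that order (R = Rz(yaw) Ry(pitch) Rx(roll)).
In Python, from bench import telemetry, snapshot, camera_params, job gives the robot as it stands. The module is installed in compiled form; this text tells all that it offers.
- The arm moves only by the shell command python3 -m jog 'ROWS' [FORCE]. ROWS is JSON, a list that holds one entry, the list of rows, each a list of 7 numbers: the shift along the tool's x, y, z in units of 50 mm (1.0 is 50 mm), then the turn, a rotation vector about the tool's x, y, z in units of 2 pi rad (1.0 is 2 pi rad), then the opening, from 0 (shut) to 1 (fully open). In form: [[[dx, dy, dz, rx, ry, rz, claw], ...]]. A call has 1 to 12 rows; each row shifts and turns the commanded pose from where the row before left it, along the tool's axes as they then stand; what a row does not reach is not made up. A row lasts 1/8 s, in which the tool goes at most 62.5 mm and 10.7 degrees, less where a joint would pass 70% of its speed; a pose out of reach is approached as far as the arm can. A call with a number of a shift or a turn outside -1 to 1 is refused whole. A call with a gripper value outside its range is refused whole. The fingers move at their own pace and stop on an object; FORCE is the grip in N (left out, the last holds). Time passes only in rows, so rows that do not move let the fingers close. It gives the time, the measured TCP pose, the force and the opening at its end, in the units of the state.
- telemetry.sense(): the state, without advancing time (a new reading comes with each control period).
- snapshot(name): name is "side" or "top" or "wrist"; returns (picture, depth): 420x560x3 uint8, red, green, blue; 420x560 float32, mm along the optical axis (not along the pixel's ray), 0 where there is no reading.
- camera_params(name): a dict with "K" (3x3 intrinsics, pixels), "extrinsics" (4x4, takes a point from camera to world coordinates). Camera axes: x right, y down, z forward; pixel columns grow to the right and rows downward; lengths in mm; the calibration is good to about 2 mm. A picture is of the moment at which its call begins: read the wrist's pose just before it. camera_params takes no time and is no camera call; for the wrist camera it gives the pose at the moment of the call.
- job.hand_in(): hands the job in, once; it reports no verdict.
The state is a dict: "time": time; "joint_pos": joint angles; "qd": joint speeds; "joint_efforts": joint torques, N m; "tool_pos": TCP position; "tcp_rot": TCP orientation; "ft_force": force on the tool from outside, world axes, zero at the start; "wrist_torque": the same for the moment, N m; "finger_gap": finger opening in mm.
Only numpy, scipy, OpenCV 4.12 (cv2) and the standard library are available. Lean on these libraries where they do the work, as an engineer would, in place of code of your own. Each camera call takes 0.05 s, during which the arm holds its last target. There are 200 camera calls.

### The job

Release the waisted brass fitting from the two-lane feeder: push the sprung lever towards that fitting's lane, right to its stop but without forcing it, and hold it there until the fitting has rolled down and lies still in the pick-up trough. Then ease the lever slowly all the way back upright, without ever letting it snap back, and let go. The plain fitting stays behind the gate, and the other goods on the counter are left where they are.

Things in the scene. Friction and masses are not known exactly. Their poses are not given: they have to be found in the camera images.
- feeder: Two-lane gravity feeder of sheet steel, fixed to the counter. Origin on the counter under the lever; x points up the lanes, y across them, z up. Two lanes, each 45 mm wide (centres y = +-25.5 mm, walls 32 mm high, reaching x = 158 mm), slope 8 degrees down to -x; floor 28 mm high at x = 0, 32 mm at the gate (x = 26 mm). A grey bridge at x = 9 to 19 mm, between lever and gate, is 139 mm high and 124 mm wide.
- trough (a point): Floor of the pick-up trough before the gate, at x = -120 mm of the feeder, 11 mm above the counter. The slope of both lanes runs on here, undivided, to an end wall at x = -140 mm; a fitting let through rolls against that wall.
- rail_mid (a point): Middle of a steel pipe rail along the feeder's y straight above the lever: 34 mm diameter, 400 mm long, axis 335 mm above the counter; 26 mm posts at y = +-185 mm (clamps there 46 mm across). It bars the way to the lever from straight above: reach in below it with the tool tilted some 30 to 40 degrees, coming from the trough's side (-x).
- pivot (a point): Pivot of gate and lever, 128 mm above the counter, at x = y = 0 of the feeder. The hinge axis is the feeder's x axis.
- lever_grip (a point): Point on the axis of the lever's grip, 68 mm from the pivot: an upright black plastic sleeve, 22 mm diameter and 50 mm long (from 43 to 93 mm from the pivot), on a 12 mm rod. The lever is free on its sides and front for 120 mm at this height. It turns with the lever.
- gate (a joint): Lever angle in rad: 0 upright, where springs centre it; positive leaning to the feeder's +y, negative to -y. A stop ends the travel on either side somewhere between 0.55 and 0.65; feel for it. Spring 1.0 Nm/rad (about 9 N sideways at lever_grip at the stop), hardly damped: let go, it snaps back. Pushing lever or feeder with over 40 N damages them.
- gate_edge (a point): Middle of the lower edge of the fan-shaped 5 mm aluminium gate, at x = 26 mm of the feeder, 93 mm below the pivot, on one shaft with the lever. Upright it closes both lanes. Leaning the lever to one side swings the gate to the other side and opens the lane on the side the lever leans to, from about 0.5 rad on; the other lane stays closed.
- spool_mid (a point): Centre of the waisted brass fitting: two 36 mm rims, 11 mm wide, with a 23 mm waist between, 40 mm long, about 170 g. It lies across one of the lanes (which one varies) against the back of the gate, its axis along the feeder's y.
- sleeve_mid (a point): Centre of the plain brass fitting: a smooth cylinder of 36 mm diameter, 40 mm long, about 200 g, lying likewise in the other lane.
- footvalve_mid (a point): Centre of a loose, upright black plastic foot valve, 60 mm diameter, 100 mm high. Leave alone.
- ballvalve_mid (a point): Centre of the body of a loose ball valve with a flat 100 mm lever on top, body 64 mm long, 60 mm high over all. Leave alone.
- tee_mid (a point): Centre of a loose brass tee, 74 mm long, 36 mm high. Leave alone.
Things that resemble listed ones, but are neither listed nor needed, are in the scene too. Leave any blue or turquoise look-alike of the part that bears spool_mid alone.

How it is judged (in metres and radians):
On the way:
1. the waisted fitting lies still in the trough while the lever is held at its stop on that fitting's side (x of spool_mid in the frame of feeder between -0.145 and -0.105 m and z of spool_mid in the frame of feeder below 0.06 m and y of spool_mid in the frame of feeder between -0.048 and 0.048 m and ((y of spool_mid in the frame of feeder above 0 m and value of joint gate above 0.56 rad) or (y of spool_mid in the frame of feeder below 0 m and value of joint gate below -0.56 rad))), for 0.5 s.
At the end, for the whole second after the job is handed in: The lever stands upright and still (within 0.04 rad), the waisted fitting lies in the pick-up trough (105 to 145 mm before the lever, along the feeder) and the plain fitting is still in its lane behind the gate (x of spool_mid in the frame of feeder between -0.145 and -0.105 m and z of spool_mid in the frame of feeder below 0.06 m and y of spool_mid in the frame of feeder between -0.048 and 0.048 m and value of joint gate between -0.04 and 0.04 rad and velocity of joint gate between -0.05 and 0.05 rad/s and x of sleeve_mid in the frame of feeder between 0.035 and 0.15 m and z of sleeve_mid in the frame of feeder below 0.08 m); the robot touches nothing.
It fails at once if the lever springs back towards the middle faster than 1.2 rad/s ((value of joint gate above 0.05 rad and velocity of joint gate below -1.2 rad/s) or (value of joint gate below -0.05 rad and velocity of joint gate above 1.2 rad/s)).
It fails at once if the plain fitting leaves its lane through the gate (x of sleeve_mid in the frame of feeder below 0.026 m).
It fails at once if feeder or lever is forced with more than 40 N (contact force between feeder and the fingers above 40 N or contact force between feeder and the arm above 40 N).
It fails at once if other goods on the counter are shifted more than 15 mm (distance of any of footvalve_mid, ballvalve_mid, tee_mid from where it was at the start of the episode above 0.015 m).
It also fails if it takes over 42 s, if anything falls off the work surface, if the arm or the gripper's body presses on something with over 40 N, if the wrist force passes 120 N, or if a joint passes its speed limit or range.

## Working session

There is one attempt and no reset: what is moved stays moved. The work goes in short steps, Python scripts to look and compute and a shell command to move; the robot and the scene stay as the last step left them, time stands still between calls to the robot, and variables do not carry over. Pictures are saved under pics/ and viewed, about 8 in all and at most 12, crops included, and the job is handed in when it is done.

```bash
mkdir -p pics
python3 - <<'E'
from bench import telemetry, snapshot, camera_params
import cv2,numpy as np
print(telemetry.sense())
for n in("side","top"):
    p,d=snapshot(n); cv2.imwrite(f"pics/{n}1.png",cv2.resize(p[:,:,::-1],(800,600))); np.save(f"pics/{n}1.npy",d); 
    c=camera_params(n); print(n,np.round(c["K"],1).tolist(),np.round(c["extrinsics"],3).tolist())
E
```

```text
{'time': 0.0, 'joint_pos': array([-7.61690637e+01,  7.51366777e+00,  8.53304217e+01, -1.07582844e-03,
        8.72605229e+01, -4.89337120e+00]), 'qd': array([ 0.02012519, -0.03238085, -0.00821301, -0.03491685,  0.00339247,
        0.00131082]), 'joint_efforts': array([ 3.36875182e-04, -5.69405580e+01, -5.00541902e+01, -2.15644295e-04,
        1.45884676e-02,  2.92682785e-05]), 'tool_pos': array([ 192.47090961, -567.63621536,  191.44855285]), 'tcp_rot': array([-1.79895677e+02, -7.85301412e-03,  1.87243527e+01]), 'ft_force': array([-0.14441055, -0.66414269,  0.05994703]), 'wrist_torque': array([-0.02500219, -0.02584748,  0.01161118]), 'finger_gap': 85.28813444353119}
side [[437.4, 0.0, 278.0], [0.0, 437.4, 204.2], [0.0, 0.0, 1.0]] [[-0.909, 0.284, -0.306, 914.161], [0.417, 0.64, -0.645, 766.636], [0.013, -0.714, -0.7, 1002.454], [0.0, 0.0, 0.0, 1.0]]
top [[460.6, 0.0, 276.6], [0.0, 460.6, 214.0], [0.0, 0.0, 1.0]] [[0.058, -0.978, 0.201, 318.922], [-0.998, -0.057, 0.013, 39.45], [-0.001, -0.202, -0.979, 1370.462], [0.0, 0.0, 0.0, 1.0]]
```

View pics/top1.png

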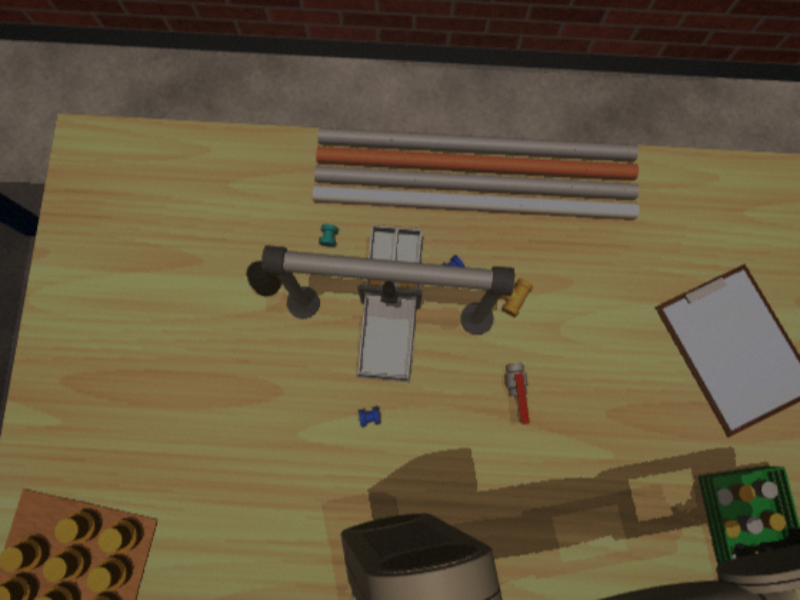

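View pics/side1.png

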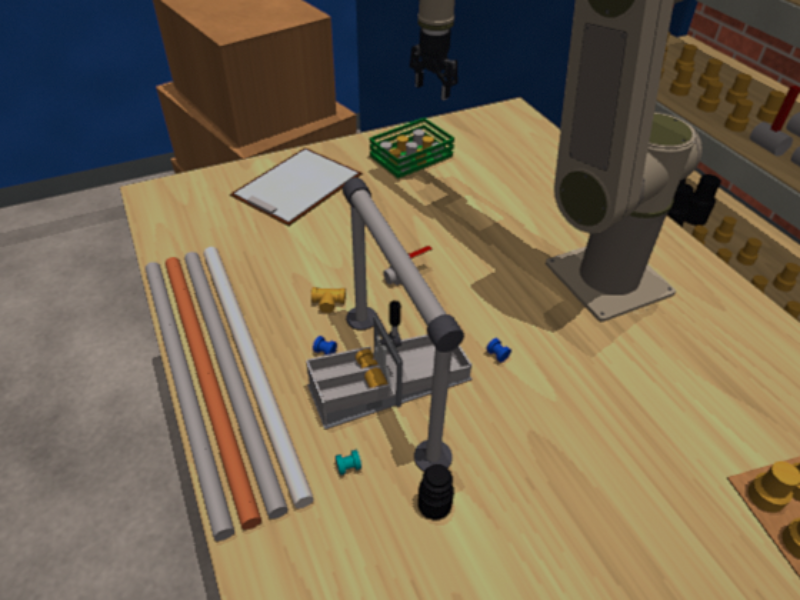

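```bash
cat > h.py <<'E'
import numpy as np,cv2
from bench import telemetry,snapshot,camera_params
def ray(c,u,v,z):
    K=np.array(c["K"]);T=np.array(c["extrinsics"]);d=T[:3,:3]@np.linalg.solve(K,[u,v,1]);o=T[:3,3]
    return o+d*(z-o[2])/d[2]
def dep(c,u,v,D):
    K=np.array(c["K"]);T=np.array(c["extrinsics"]);return T[:3,:3]@(np.linalg.solve(K,[u,v,1])*D[int(round(v)),int(round(u))])+T[:3,3]
E
python3 - <<'E'
from h import *
c=camera_params("top");D=np.load("pics/top1.npy")
for n,(u,v) in dict(railL=(290,262),railR=(490,277),rail2=(388,269),tl=(362,372),tr=(406,374),lever=(389,289),foot=(264,278),tee=(517,297),ball=(516,378),sleeveTL=(378,240)).items():
    print(n,np.round(dep(c,u*.7,v*.7,D)))
a=cv2.imread("pics/side1.png")  # crop from fresh
p,_=snapshot("side"); s=cv2.resize(p[215:300,205:340,::-1],None,fx=5.9,fy=5.9,interpolation=cv2.INTER_CUBIC); 
p,_=snapshot("top"); t=cv2.resize(p[150:275,235:310,::-1],None,fx=4.5,fy=4.5,interpolation=cv2.INTER_CUBIC)
cv2.imwrite("pics/sidez.png",s);cv2.imwrite("pics/topz.png",t);print(s.shape,t.shape)
E
```

```text
railL [590. 225. 352.]
railR [583. -95. 353.]
rail2 [587.  67. 355.]
tl [451. 115.  49.]
tr [456.  26.  12.]
lever [585.  67. 221.]
foot [622. 320.  96.]
tee [ 626. -195.   36.]
ball [ 456. -192.   60.]
sleeveTL [731. 101.  43.]
(502, 796, 3) (562, 338, 3)
```

View pics/sidez.png

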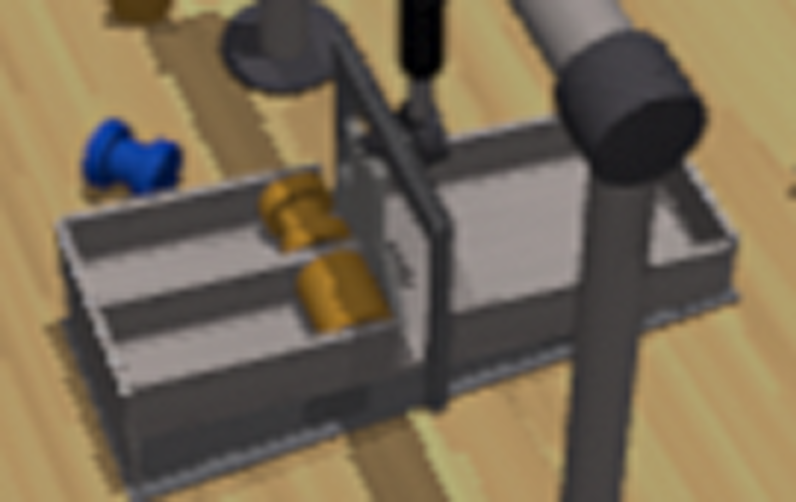

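View pics/topz.png

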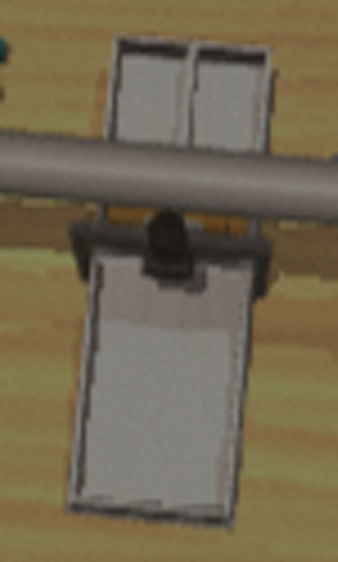

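Side crop: the waisted fitting is in the far (world -y, feeder -y) lane at about (305,215), and the plain one is in the near lane at (345,290). The lever top is at (585,67,221), which matches the 221 mm it must be. The rail and the trough both give a feeder yaw of about -1.4°. So the lever goes towards -y, and I set out for a point in front of the trough.

```bash
python3 -m jog '[[[0,0,-1,0,0,0.028,0.55],[0,0,-1,0,0,0.028,0.55],[0.85,-0.5,-0.2,0,0,0,0.55],[0.85,-0.5,0,0,0,0,0.55],[0.85,-0.5,0,0,0,0,0.55],[0.85,-0.5,0,0,0,0,0.55],[0.85,-0.5,0,0,0,0,0.55],[0,-0.9,0,0,0,0,0.55],[0,-0.9,0,0,0,0,0.55],[0,-0.9,0,0,0,0,0.55],[0,-0.9,0,0,0,0,0.55],[0,-0.9,0,0,0,0,0.55]]]'
python3 -m jog '[[[0,-0.9,0,0,0,0,0.55],[0,-0.9,0,0,0,0,0.55],[0,-0.9,0,0,0,0,0.55],[0,-0.9,0,0,0,0,0.55],[0,-0.9,0,0,0,0,0.55],[0,-0.9,0,0,0,0,0.55],[0,0,0,0,0,0,0.55]]]'
```

```text
time: 1.7
tool_pos: [413.6, -222.2, 302.3]
tcp_rot: [-180.0, 0.0, -1.4]
ft_force: [1.4, 0.2, 0.4]
finger_gap: 46.7
time: 2.58
tool_pos: [420.3, 48.7, 302.4]
tcp_rot: [-180.0, 0.0, -1.2]
ft_force: [-0.5, 0.7, -0.2]
finger_gap: 46.9
```

```bash
python3 -m jog '[[[0,-0.18,0,0,0.0278,0,0.55],[0,-0.18,0,0,0.0278,0,0.55],[0,0,0,0,0.0278,0,0.55],[0,0,0,0,0.0278,0,0.55],[0,0,0,0,0,0,0.55]]]'
python3 - <<'E'
from h import *
p,D=snapshot("wrist");c=camera_params("wrist");print(telemetry.sense()["joint_pos"].round())
cv2.imwrite("pics/w1.png",p[:,:,::-1]);np.save("pics/w1.npy",D);np.save("pics/w1c.npy",c,allow_pickle=True)
E
```

```text
time: 3.2
tool_pos: [485.2, 89.3, 310.7]
tcp_rot: [178.3, -36.4, -1.2]
ft_force: [-0.7, -0.1, -0.6]
finger_gap: 47.2
[ 12. -51. 126. -10.  70. 105.]
```

View pics/w1.png

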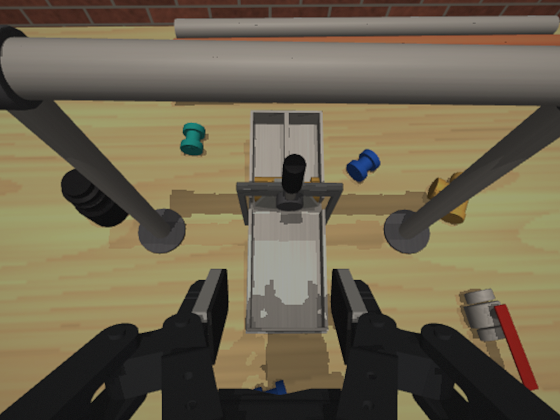

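```bash
python3 -m jog '[[[0,0,0.3,0,0,0,0.55],[0,0,0.3,0,0,0,0.55],[0,0,0,0,0,0,0.55],[0,0,0,0,0,0,0.55]]]'
python3 - <<'E'
from h import *
D=np.load("pics/w1.npy");c=np.load("pics/w1c.npy",allow_pickle=True).item()
for q in [(294,159),(293,175),(291,186),(250,70),(450,70)]: print(q,dep(c,*q,D).round())
s=telemetry.sense();print(s["joint_pos"].round(1),s["tool_pos"].round(1),s["tcp_rot"].round(1))
from scipy.spatial.transform import Rotation as R
A=R.from_euler("xyz",s["tcp_rot"],degrees=True);T=R.from_euler("xyz",[180,-38,-1.4],degrees=True)
print("turn",((A.inv()*T).as_rotvec()/2/np.pi).round(4),"axes",A.as_matrix().round(3).tolist())
E
```

```text
time: 3.75
tool_pos: [503.4, 87.2, 288.8]
tcp_rot: [178.4, -36.5, -1.4]
ft_force: [-0.1, -0.3, -0.4]
finger_gap: 46.9
(294, 159) [592.  69. 222.]
(293, 175) [578.  71. 219.]
(291, 186) [578.  71. 194.]
(250, 70) [579. 102. 350.]
(450, 70) [577.  -9. 350.]
[ 11.2 -48.3 126.8  -9.9  66.2 104.3] [503.4  87.2 288.8] [178.4 -36.5  -1.4]
turn [ 0.0045  0.0042 -0.    ] axes [[0.804, -0.042, 0.594], [-0.02, -0.999, -0.043], [0.595, 0.023, -0.804]]
```

```bash
python3 -m jog '[[[0.05,0.1,0.25,0.0023,0.0021,0,0.55],[0.05,0.1,0.25,0.0022,0.0021,0,0.55],[0.05,0.1,0.25,0,0,0,0.55],[0.04,0.06,0.2,0,0,0,0.55],[0,0,0,0,0,0,0.55],[0,0,0,0,0,0,0.55]]]'
python3 - <<'E'
from h import *
s=telemetry.sense();print(s["joint_pos"].round(1),s["tool_pos"].round(1),s["tcp_rot"].round(1))
from scipy.spatial.transform import Rotation as R
A=R.from_euler("xyz",s["tcp_rot"],degrees=True);T=R.from_euler("xyz",[180,-38,-1.4],degrees=True)
print("turn",((A.inv()*T).as_rotvec()/2/np.pi).round(4),"shift",(A.inv().apply(np.array([602,69,178])-s["tool_pos"])/50).round(3))
p,D=snapshot("wrist");cv2.imwrite("pics/w2.png",p[:,:,::-1])
E
```

```text
time: 4.5
tool_pos: [539.2, 68.5, 257.4]
tcp_rot: [-180.0, -38.0, -1.4]
ft_force: [-0.2, -0.1, -0.3]
finger_gap: 47.2
[  4.5 -45.1 129.1  -4.2  58.2  96.9] [539.2  68.5 257.4] [-180.   -38.    -1.4]
turn [-0.0001 -0.0001  0.0001] shift [ 0.01  -0.04   2.024]
```

View pics/w2.png

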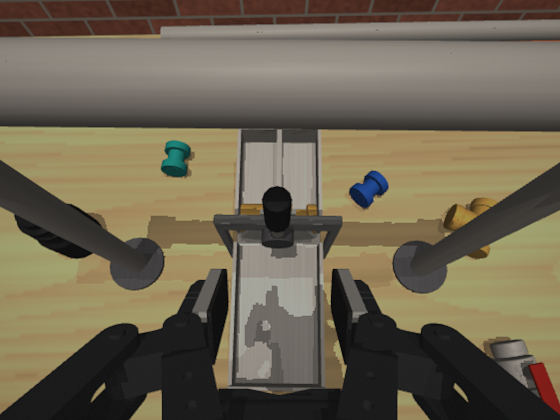

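Run:
```python
from h import *
from scipy.spatial.transform import Rotation as R
s=telemetry.sense();A=R.from_euler("xyz",s["tcp_rot"],degrees=True);c=camera_params("wrist")["extrinsics"]
print("cam in tool",A.inv().apply(np.array(c)[:3,3]-s["tool_pos"]).round(), "rail in final tool",A.inv().apply(np.array([588,69,335])-np.array([602,69,178])).round())
```

```text
cam in tool [  79.   -0. -181.] rail in final tool [  86.    0. -132.]
```

```bash
python3 -m jog '[[[0,0,0.3,0,0,0,0.55],[0,0,0.3,0,0,0,0.55],[0,0,0.3,0,0,0,0.55],[0,0,0.3,0,0,0,0.55],[0,0,0.2,0,0,0,0.55],[0,0,0,0,0,0,0.55]]]' && python3 -m jog '[[[0,0,0.2,0,0,0,0.55],[0,0,0.2,0,0,0,0.55],[0,0,0.2,0,0,0,0.55],[0,0,0,0,0,0,0.55]]]'
python3 - <<'E'
from h import *
p,D=snapshot("side");q,_=snapshot("wrist");cv2.imwrite("pics/s3.png",np.hstack([cv2.resize(p[130:300,205:375,::-1],(400,400)),cv2.resize(q[100:380,140:420,::-1],(400,400))]))
E
```

```text
time: 5.3
tool_pos: [582.1, 67.4, 201.3]
tcp_rot: [180.0, -38.0, -1.3]
ft_force: [0.0, 0.5, 0.2]
finger_gap: 47.2
time: 5.8
tool_pos: [600.4, 66.7, 176.8]
tcp_rot: [180.0, -37.9, -1.4]
ft_force: [0.3, -0.4, -0.2]
finger_gap: 46.6
```

View pics/s3.png

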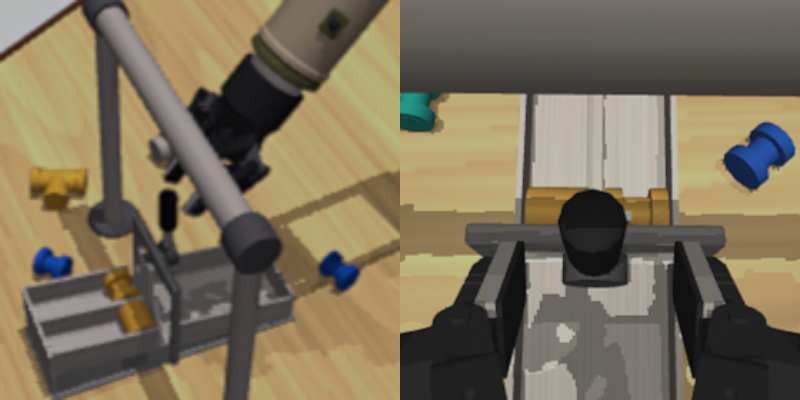

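Run:
```python
from h import *
q,D=snapshot("wrist");c=camera_params("wrist")
P=lambda a,b:(140+a*.7,100+b*.7)
for n,(a,b) in dict(tipL=(505,265),tipL2=(516,250),tipR=(690,265),tipR2=(684,250),levtop=(592,205),levfront=(592,240),base=(592,275)).items():
    u,v=P(a-400,b);print(n,dep(c,u,v,D).round())
```

```text
tipL [574.  93. 234.]
tipL2 [579.  92. 226.]
tipR [572.  43. 234.]
tipR2 [578.  43. 225.]
levtop [593.  69. 222.]
levfront [583.  70. 221.]
base [577.  70. 183.]
```

Run:
```python
from h import *
q,D=snapshot("side");c=camera_params("side")
K=np.array(c["K"]);T=np.linalg.inv(np.array(c["extrinsics"]))
def pr(p): x=K@(T[:3,:3]@np.array(p)+T[:3,3]); return (x[:2]/x[2])
for p in [(600.4,66.7,176.8),(600.4,90,176.8),(600.4,43,176.8),(588,69,221),(588,69,171)]: print(p,(pr(p)).round(1))
for u,v in [(285,219),(286,220),(283,221),(275,211),(276,219)]: print(u,v,dep(c,u,v,D).round())
u0,v0=255,170
im=cv2.resize(q[v0:v0+75,u0:u0+75,::-1],(600,600),interpolation=cv2.INTER_CUBIC)
for p,col in [((600.4,66.7,176.8),(0,0,255)),((600.4,90,176.8),(0,255,0)),((588,69,221),(255,0,0)),((588,69,171),(255,255,0))]:
    u,v=pr(p);cv2.circle(im,(int((u-u0+.5)*8),int((v-v0+.5)*8)),5,col,2)
cv2.imwrite("pics/s4.png",im)
```

```text
(600.4, 66.7, 176.8) [271.  224.5]
(600.4, 90, 176.8) [274.8 230.6]
(600.4, 43, 176.8) [267.3 218.4]
(588, 69, 221) [276.  211.6]
(588, 69, 171) [275.8 225.2]
285 219 [579. 103. 223.]
286 220 [577. 104. 219.]
283 221 [492. -83.  -2.]
275 211 [588.  64. 218.]
276 219 [594.  82. 209.]
```

View pics/s4.png

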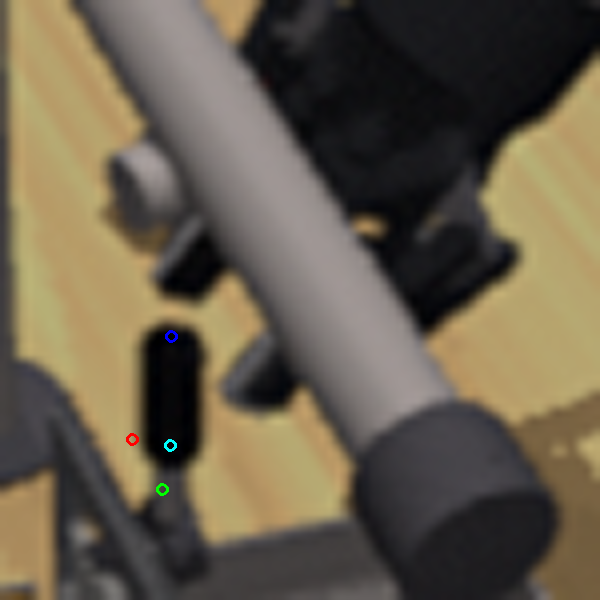

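The fingertips really sit about 45 mm short of the reported TCP; side and wrist depth both put the tip edge near (579,·,223). I trust the vision, so I advance slowly along the tool axis and watch the force.

```bash
python3 -m jog '[[[0,-0.04,0.1,0,0,0,0.55],[0,0,0.1,0,0,0,0.55],[0,0,0.1,0,0,0,0.55],[0,0,0,0,0,0,0.55]]]' && python3 -m jog '[[[0,0,0.1,0,0,0,0.55],[0,0,0.1,0,0,0,0.55],[0,0,0.1,0,0,0,0.55],[0,0,0,0,0,0,0.55]]]'
python3 - <<'E'
from h import *
print(telemetry.sense()["joint_pos"].round(1))
q,D=snapshot("side");c=camera_params("side");w,Dw=snapshot("wrist")
im=np.hstack([cv2.resize(q[170:245,255:330,::-1],(400,400),interpolation=cv2.INTER_CUBIC),cv2.resize(w[100:380,140:420,::-1],(400,400))])
cv2.imwrite("pics/s5.png",im);np.save("pics/s5.npy",D)
E
```

```text
time: 6.5
tool_pos: [609.9, 68.5, 165.7]
tcp_rot: [180.0, -38.0, -1.4]
ft_force: [-0.1, 0.2, -1.0]
finger_gap: 47.4
time: 7.0
tool_pos: [619.2, 68.3, 154.0]
tcp_rot: [180.0, -38.0, -1.4]
ft_force: [-0.2, -0.6, -0.3]
finger_gap: 47.1
[  3.5 -24.2 127.   -4.8  39.4  97.5]
```

View pics/s5.png

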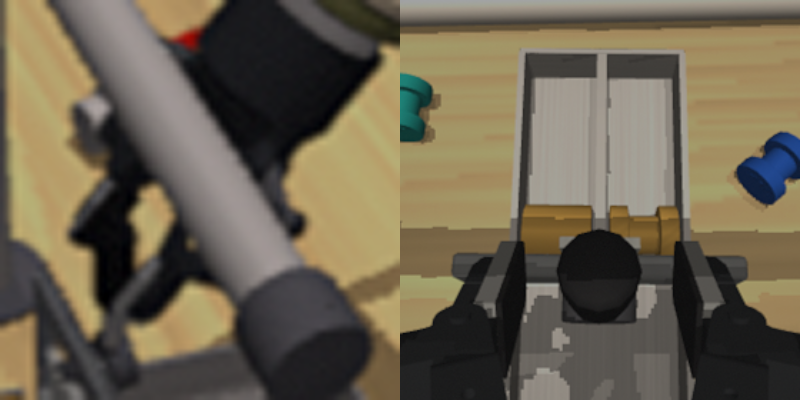

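```bash
python3 -m jog '[[[0,0.08,0,0,0,0,0.55],[0,0.08,0,0,0,0,0.55],[0,0.08,0,0,0,0,0.55],[0,0.06,0,0,0,0,0.55],[0,0.06,0,0,0,0,0.55],[0,0,0,0,0,0,0.55]]]' && python3 -m jog '[[[0,0.06,0,0,0,0,0.55],[0,0.06,0,0,0,0,0.55],[0,0.06,0,0,0,0,0.55],[0,0,0,0,0,0,0.55]]]'
```

```text
time: 7.85
tool_pos: [619.1, 50.2, 155.1]
tcp_rot: [-180.0, -38.1, -1.4]
ft_force: [0.1, 1.4, 0.3]
finger_gap: 46.9
time: 8.35
tool_pos: [618.9, 41.3, 155.2]
tcp_rot: [-180.0, -38.1, -1.4]
ft_force: [-1.3, 3.0, 4.5]
finger_gap: 46.7
```

```bash
python3 -m jog '[[[0,0.06,0,0,0,0,0.55],[0,0.06,0,0,0,0,0.55],[0,0.06,0,0,0,0,0.55],[0,0,0,0,0,0,0.55]]]'
python3 - <<'E'
from h import *
q,D=snapshot("side");w,Dw=snapshot("wrist")
im=np.hstack([cv2.resize(q[170:245,255:330,::-1],(400,400),interpolation=cv2.INTER_CUBIC),cv2.resize(w[100:380,140:420,::-1],(400,400))])
cv2.imwrite("pics/s6.png",im)
E
```

```text
time: 8.85
tool_pos: [618.5, 32.6, 154.8]
tcp_rot: [-179.9, -38.0, -1.4]
ft_force: [-0.7, 5.0, 2.6]
finger_gap: 47.0
```

View pics/s6.png

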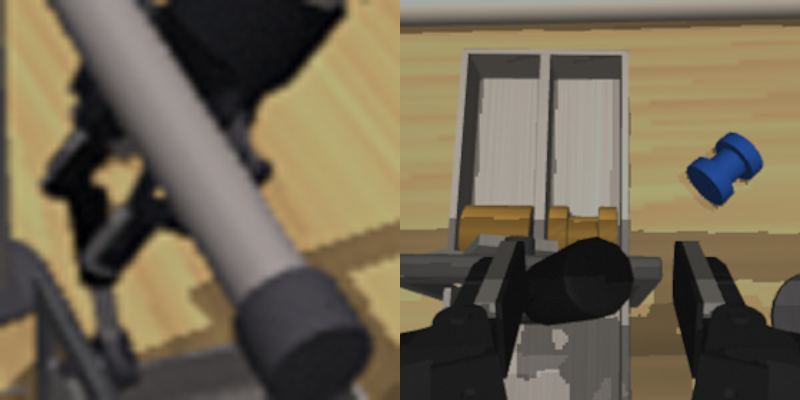

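```bash
python3 -m jog '[[[0,0.05,0,0,0,0,0.55],[0,0.05,0,0,0,0,0.55],[0,0,0,0,0,0,0.55]]]'; python3 -m jog '[[[0,0.04,0,0,0,0,0.55],[0,0,0,0,0,0,0.55]]]';python3 -m jog '[[[0,0.04,0,0,0,0,0.55],[0,0,0,0,0,0,0.55]]]'
```

```text
time: 9.32
tool_pos: [618.1, 28.0, 154.3]
tcp_rot: [-179.9, -38.0, -1.4]
ft_force: [0.6, 7.3, 0.8]
finger_gap: 46.7
time: 9.57
tool_pos: [617.9, 26.3, 154.0]
tcp_rot: [-179.9, -38.0, -1.4]
ft_force: [2.4, 9.7, -1.0]
finger_gap: 46.7
time: 9.82
tool_pos: [617.7, 24.4, 153.8]
tcp_rot: [-179.9, -38.0, -1.4]
ft_force: [1.7, 9.6, 0.3]
finger_gap: 46.8
```

```bash
python3 -m jog '[[[0,0.03,0,0,0,0,0.55],[0,0,0,0,0,0,0.55]]]'; python3 -m jog '[[[0,0.03,0,0,0,0,0.55],[0,0,0,0,0,0,0.55]]]'
python3 - <<'E'
from h import *
w,Dw=snapshot("wrist");c=camera_params("wrist")
K=np.array(c["K"]);T=np.array(c["extrinsics"])
v,u=np.mgrid[0:420,0:560];P=np.stack([(u-K[0,2])/K[0,0]*Dw,(v-K[1,2])/K[1,1]*Dw,Dw],-1)@T[:3,:3].T+T[:3,3]
g=w.max(2)<60
for lo,hi in[(165,175),(175,185),(185,195),(195,205),(205,215)]:
    m=g&(P[...,2]>lo)&(P[...,2]<hi)&(P[...,0]>570)&(P[...,0]<605)&(Dw>0);y=P[...,1][m]
    print(lo,m.sum(),np.percentile(y,[2,25,50,75,98]).round() if m.sum() else "")
b=(w[...,0]>90)&(w[...,2]<60)&(P[...,2]>10)&(P[...,2]<75)&(P[...,0]>430)&(P[...,0]<700)&(abs(P[...,1]-68)<50)
print("brass",P[b].mean(0) if b.sum() else 0,b.sum(),[ (int(b[:, :][(P[...,0][:, :]<580)&b].sum())) ])
E
```

```text
time: 10.07
tool_pos: [617.6, 23.0, 153.8]
tcp_rot: [-179.9, -38.0, -1.4]
ft_force: [1.2, 10.0, 0.8]
finger_gap: 46.8
time: 10.32
tool_pos: [617.5, 21.6, 153.7]
tcp_rot: [-179.9, -37.9, -1.4]
ft_force: [-0.4, 10.0, 1.1]
finger_gap: 47.3
165 580 [-110. -104. -103. -103.   47.]
175 846 [-109. -104. -103.   40.   46.]
185 969 [-104.   -1.   39.   43.   46.]
195 2054 [-13.  12.  30.  38.  58.]
205 2836 [-13.  18.  24.  30.  58.]
brass [640.67994996  92.96021234  68.8862861 ] 979 [0]
```

```bash
for i in 1 2; do :; done; python3 -m jog '[[[0,0.03,0,0,0,0,0.55],[0,0,0,0,0,0,0.55]]]'; python3 -m jog '[[[0,0.03,0,0,0,0,0.55],[0,0,0,0,0,0,0.55]]]'; python3 -m jog '[[[0,0.03,0,0,0,0,0.55],[0,0,0,0,0,0,0.55]]]'
```

```text
time: 10.62
tool_pos: [617.4, 20.1, 153.6]
tcp_rot: [-179.9, -37.9, -1.4]
ft_force: [-2.2, 10.6, 1.5]
finger_gap: 47.1
time: 10.88
tool_pos: [617.3, 19.5, 153.5]
tcp_rot: [-179.8, -37.9, -1.4]
ft_force: [-0.1, 14.6, 2.1]
finger_gap: 46.8
time: 11.12
tool_pos: [617.2, 19.1, 153.4]
tcp_rot: [-179.7, -37.9, -1.4]
ft_force: [0.4, 21.2, 0.7]
finger_gap: 46.6
```

Stop felt: the position stalls at 19.1 mm and the force rises to 21 N. I hold there and look.

```bash
python3 -m jog '[[[0,0,0,0,0,0,0.55],[0,0,0,0,0,0,0.55],[0,0,0,0,0,0,0.55],[0,0,0,0,0,0,0.55],[0,0,0,0,0,0,0.55],[0,0,0,0,0,0,0.55],[0,0,0,0,0,0,0.55],[0,0,0,0,0,0,0.55]]]'
python3 - <<'E'
from h import *
t,Dt=snapshot("top");w,_=snapshot("wrist");s,_=snapshot("side")
r=lambda a:cv2.resize(a[...,::-1],(400,300),interpolation=cv2.INTER_CUBIC)
im=np.vstack([np.hstack([r(s[180:300,205:365]),r(t[150:285,185:365])]),np.hstack([r(w),r(s[150:240,240:360])])])
cv2.imwrite("pics/s7.png",im)
E
```

```text
time: 12.12
tool_pos: [617.2, 19.1, 153.5]
tcp_rot: [-179.7, -37.9, -1.4]
ft_force: [1.4, 20.9, 1.7]
finger_gap: 47.1
```

View pics/s7.png

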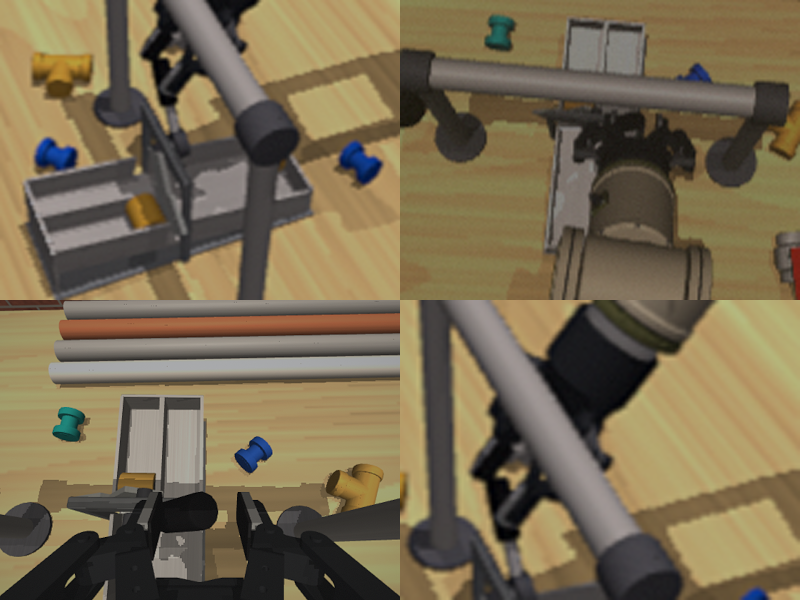

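Both lane views agree: the waisted fitting has left the -y lane, a bit of brass shows at the trough end (283,160 in the side crop), and the plain fitting is still behind the gate. I hold another second, then ease back at 2 mm per row (about 0.3 rad/s).

```bash
python3 -m jog '[[[0,0,0,0,0,0,0.55],[0,0,0,0,0,0,0.55],[0,0,0,0,0,0,0.55],[0,0,0,0,0,0,0.55],[0,0,0,0,0,0,0.55],[0,0,0,0,0,0,0.55],[0,0,0,0,0,0,0.55],[0,0,0,0,0,0,0.55]]]'
python3 -m jog '[[[0,-0.02,0,0,0,0,0.55],[0,-0.03,0,0,0,0,0.55],[0,-0.04,0,0,0,0,0.55],[0,-0.04,0,0,0,0,0.55],[0,-0.04,0,0,0,0,0.55],[0,-0.04,0,0,0,0,0.55],[0,-0.04,0,0,0,0,0.55],[0,-0.04,0,0,0,0,0.55],[0,-0.04,0,0,0,0,0.55],[0,-0.04,0,0,0,0,0.55],[0,-0.04,0,0,0,0,0.55],[0,-0.04,0,0,0,0,0.55]]]'
python3 -m jog '[[[0,-0.04,0,0,0,0,0.55],[0,-0.04,0,0,0,0,0.55],[0,-0.04,0,0,0,0,0.55],[0,-0.04,0,0,0,0,0.55],[0,-0.04,0,0,0,0,0.55],[0,-0.04,0,0,0,0,0.55]]]'
```

```text
time: 13.28
tool_pos: [617.2, 19.1, 153.4]
tcp_rot: [-179.7, -37.9, -1.4]
ft_force: [0.9, 21.0, 0.0]
finger_gap: 46.9
time: 14.78
tool_pos: [619.4, 38.6, 156.0]
tcp_rot: [-180.0, -38.2, -1.4]
ft_force: [-1.1, 3.1, 5.4]
finger_gap: 46.9
time: 15.52
tool_pos: [618.5, 50.3, 154.0]
tcp_rot: [180.0, -38.0, -1.4]
ft_force: [0.7, 1.7, 1.0]
finger_gap: 47.0
```

```bash
python3 -m jog '[[[0,-0.03,0,0,0,0,0.55],[0,-0.03,0,0,0,0,0.55],[0,-0.03,0,0,0,0,0.55],[0,-0.03,0,0,0,0,0.55],[0,-0.03,0,0,0,0,0.55],[0,-0.03,0,0,0,0,0.55],[0,-0.03,0,0,0,0,0.55],[0,-0.03,0,0,0,0,0.55],[0,-0.04,0,0,0,0,0.55],[0,-0.04,0,0,0,0,0.55],[0,-0.04,0,0,0,0,0.55],[0,0,0,0,0,0,0.55]]]'
python3 -m jog '[[[0,0,-0.2,0,0,0,0.55],[0,0,-0.3,0,0,0,0.55],[0,0,-0.3,0,0,0,0.55],[0,0,-0.4,0,0,0,0.55],[0,0,-0.4,0,0,0,0.55],[0,0,-0.4,0,0,0,0.55],[0,0,-0.4,0,0,0,0.55],[0,0,-0.4,0,0,0,0.55],[0,0,0,0,0,0,0.55]]]'
python3 - <<'E'
from h import *
t,Dt=snapshot("top");w,D=snapshot("wrist");s,_=snapshot("side")
r=lambda a:cv2.resize(a[...,::-1],(400,300),interpolation=cv2.INTER_CUBIC)
im=np.vstack([np.hstack([r(s[180:300,205:365]),r(t[150:285,185:365])]),np.hstack([r(w),r(s[150:240,240:360])])])
cv2.imwrite("pics/s8.png",im)
E
```

```text
time: 17.02
tool_pos: [619.3, 68.6, 154.8]
tcp_rot: [-180.0, -38.0, -1.3]
ft_force: [0.0, 0.9, 0.1]
finger_gap: 46.9
time: 18.15
tool_pos: [533.5, 70.5, 267.9]
tcp_rot: [-180.0, -38.3, -1.4]
ft_force: [0.4, 0.6, 0.2]
finger_gap: 46.8
```

View pics/s8.png

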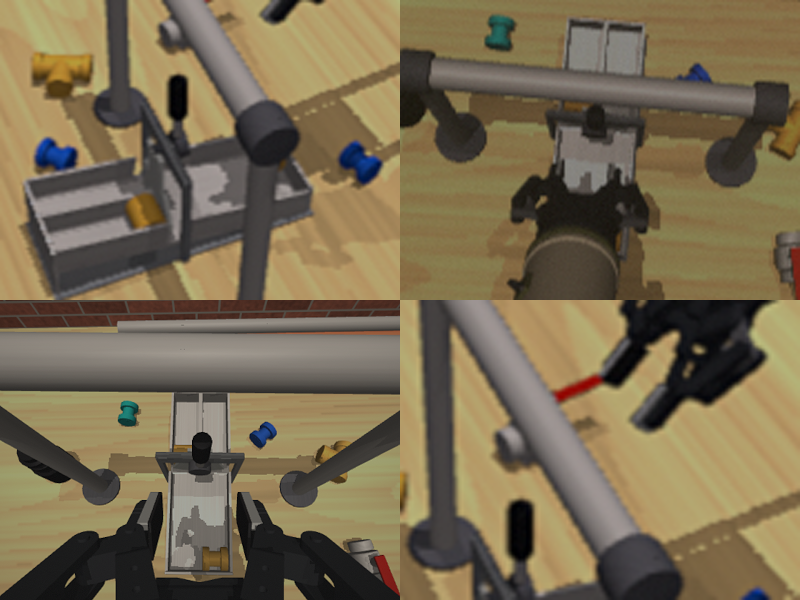

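The lever is upright. The waisted fitting lies at the trough's end wall (wrist 215,558), the plain one is behind the gate, and nothing else has moved. I let the lever settle, check the fitting's position and hand in.

```bash
python3 -m jog '[[[0,0,0,0,0,0,0.55],[0,0,0,0,0,0,0.55],[0,0,0,0,0,0,0.55],[0,0,0,0,0,0,0.55],[0,0,0,0,0,0,0.55],[0,0,0,0,0,0,0.55],[0,0,0,0,0,0,0.55],[0,0,0,0,0,0,0.55],[0,0,0,0,0,0,0.55],[0,0,0,0,0,0,0.55],[0,0,0,0,0,0,0.55],[0,0,0,0,0,0,0.55]]]'
python3 - <<'E'
from h import *
from bench import job
w,D=snapshot("wrist");c=camera_params("wrist")
for u,v in[(301,361),(292,361),(313,361),(281,187),(281,205)]: print(dep(c,u,v,D).round())
print(job.hand_in())
E
```

```text
time: 19.8
tool_pos: [533.1, 70.4, 265.0]
tcp_rot: [-180.0, -38.0, -1.4]
ft_force: [-0.1, -0.5, 0.9]
finger_gap: 47.0
[466.  48.  40.]
[467.  59.  49.]
[466.  35.  47.]
[595.  68. 221.]
[580.  68. 222.]
the job is handed in; nothing more can be done
None
```

The waisted fitting is out of its lane and lying in the pick-up trough, and the lever is back upright with the arm clear of it. I handed the job in at about 20 s of the 42 s allowed; hand-in gives no verdict.

- **Release:** The waisted fitting was in the feeder's -y lane. I pushed the lever that way with one finger until I felt its stop. The wrist force rose to about 21 N against the 40 N limit. I held it there for a little over 2 s.
- **Return:** I eased the lever back at about 0.3 rad/s, with the finger against it until it stood upright, then backed the arm away.

**Last checks:**
- The fitting's top measured at about (466, 48, 48) mm, roughly 120 mm before the lever, at the end wall of the trough. The top of the lever stood within 1–2 mm of where it started.
- In the last pictures the plain fitting was still behind its gate, and the tee, ball valve and blue and turquoise look-alikes had not visibly moved. The foot valve was only partly in view.

**What disagreed or was not measured:**
- With the fingers half open, the fingertips were about 30–45 mm short of the reported tool position, more than the 13 mm the pads can swing back. I set the depth from the camera views instead.
- I did not measure the lever angle at the stop. I judged it from the rise in force, the stall in movement and the fitting coming out.
- The return speed is worked out from the size of the steps, not measured.

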